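# Turn a marble a quarter over the strain viewer

### The job

Check a finished glass marble for strain: take the glass dish it lies in by the wooden handle, lift it off the firebrick, and hold it about 5 cm above the middle of the strain viewer's lit window, handle pointing straight out over the viewer's front (the side towards the robot, with switch and knob), still for two seconds. Then, staying over the window, turn the dish a quarter turn, either way, until the handle points straight out over a side of the viewer, and finish there, still holding it in the air at rest for the second look. Keep the dish level and the loose marble in its middle all the while, never touch the viewer with the dish, and leave the tools lying about alone.

Things in the scene. Friction and masses are not known exactly. Their poses are not given: they have to be found in the camera images.
- dish: Dish, 0.3 kg: clear dished glass in a round steel ring 152 mm across, 20 mm high (inner radius 70), one handle. Origin: centre of the underside, z up. Handle along its own -x: steel tang from 72 to 92 mm out, then a straight wooden grip to 196 mm out, 18 mm wide (y), 5 to 27 mm above the underside. Starts level on the firebrick, handle roughly towards the robot, in free air past the brick's edge.
- dish_middle (a point): Middle of the dish, on top of the glass, 6 mm above the dish's origin. The glass is flat for 12 mm around it, then rises at 1:10 out to 36 mm and at 1:5 from there to the ring.
- grip (a point): Point inside the wooden grip 115 mm from the dish's centre (along its -x) and 16 mm above its underside: 23 mm from the grip's inner end, a good place to take it near the dish; fingers close across the 18 mm width (the dish's y).
- marble_center (a point): Centre of the marble, a loose amber glass ball 32 mm across, about 43 g, that rolls easily; lies near the middle of the dish.
- viewer: Strain viewer, fixed to the bench: a grey square light box 230 x 230 mm, 70 mm high over all, with a round bright white window on top. Origin: centre of its underside, z up. Its front (black rocker switch and knob) is its own -x side and faces the robot within about 15 degrees; its left and right sides are its +y and -y.
- window (a point): Centre of the lit window's glass, 68 mm above the bench; the glass is 160 mm across, in a dark bezel ring of 178 mm whose top is 70 mm above the bench. Axes as the viewer's.
- brick: Firebrick lying flat, fixed: 114 mm (its x) by 230 mm (its y), 64 mm high, on which the dish starts. Origin: centre of its underside. Brick and viewer stand side by side in front of the robot; either may be on the left.
- jacks: Bystander: steel glassblower's jacks (two blades on a bow), about 230 mm long, 12 mm high, lying on the bench at the left of the work. Origin between its arms on the bench.
- paddle: Bystander: dark graphite block 100 x 75 mm on a round wooden handle, 245 mm long, 24 mm high, lying on the bench at the right of the work. Origin on its length, under the front of the steel neck, at bench level.
- analyser: Bystander: hand-held polarising filter, a dark disc 112 mm across in a black frame with a flat handle, 12 mm thick, lying on the bench beyond the work. Origin: centre of the disc's underside.

How it is judged:
On the way, in this order (a step that is already met when the one before it is completed fails the run):
1. the dish is lifted clear of the firebrick in the fingers (z of dish in the frame of brick above 0.079 m and contact force between the fingers and dish above 1 N and contact force between dish and viewer below 0.2 N and contact force between dish and brick below 0.2 N), for 0.1 s.
2. first look: the dish is held still and level over the middle of the lit window, clear above it, handle straight out over the viewer's front, marble in the middle (horizontal distance between dish_middle and window below 0.03 m and z of dish in the frame of window between 0.012 and 0.1 m and contact force between the fingers and dish above 1 N and contact force between dish and viewer below 0.2 N and contact force between dish and brick below 0.2 N and angle between dish's own z axis and vertical below 0.12 rad and horizontal distance between marble_center and dish_middle below 0.022 m and z of marble_center in the frame of dish below 0.03 m and linear speed of dish below 0.04 m/s and angle between the x axis of dish and the x axis of viewer, either way round below 0.2 rad and x of grip in the frame of viewer below -0.05 m), for 0.8 s.
3. the dish is half-way through its turn, still held over the window (horizontal distance between dish_middle and window below 0.05 m and z of dish in the frame of window between 0.012 and 0.1 m and contact force between the fingers and dish above 1 N and contact force between dish and viewer below 0.2 N and contact force between dish and brick below 0.2 N and angle between the x axis of dish and the x axis of viewer, either way round between 0.6 and 1 rad).
4. second look: a quarter turn made, handle straight out over a side of the viewer, dish level, marble in the middle (horizontal distance between dish_middle and window below 0.03 m and z of dish in the frame of window between 0.012 and 0.1 m and contact force between the fingers and dish above 1 N and contact force between dish and viewer below 0.2 N and contact force between dish and brick below 0.2 N and angle between dish's own z axis and vertical below 0.12 rad and horizontal distance between marble_center and dish_middle below 0.022 m and z of marble_center in the frame of dish below 0.03 m and linear speed of dish below 0.04 m/s and angle between the x axis of dish and the y axis of viewer, either way round below 0.2 rad), for 0.3 s.
At the end, for the whole second after the job is handed in: Dish held in the fingers clear of viewer and brick, underside 12 to 100 mm above the window, middle within 30 mm of its centre, tilt under 0.12 rad, below 0.04 m/s, handle within 0.2 rad of square out over either side of the viewer; marble in the dish within 22 mm of its middle (all of step 4); the arm keeps its last pose, push and grip.
It fails at once if the marble runs out towards the rim (over 42 mm from the dish's middle) or leaves the dish (horizontal distance between marble_center and dish_middle above 0.042 m or z of marble_center in the frame of dish above 0.045 m).
It fails at once if the dish is tipped more than 0.25 rad (14 degrees) (angle between dish's own z axis and vertical above 0.25 rad).
It fails at once if the dish knocks against the viewer (contact force between dish and viewer above 1 N).
It fails at once if one of the tools lying about is moved over 30 mm (distance of any of jacks, paddle, analyser from where it was at the start of the episode above 0.03 m).
It also fails if it takes over 58 s, if anything falls off the work surface, if the arm or the gripper's body presses on something with over 40 N, if the wrist force passes 120 N, or if a joint passes its speed limit or range.

### The arm

A 6-joint arm with a two-finger parallel gripper is mounted at the origin on the work surface. World frame = base frame: x ahead of the robot, y to its left, z up, the work surface at z = 0. Lengths are in m, angles in rad, forces in N, time in s.
With the tool pointing down it reaches from about 0.425 to 1.125 m from the base axis. Payload 14.9 kg.
Tool frame: the origin (TCP) lies midway between the tips of the shut fingers; the grasp point (between the pads) lies 19 mm behind it (grip_point_offset is the distance from the TCP to the grasp point, in m); z points along the fingers, y is the line along which they close (so a half turn about z gives the same grasp; the last joint's range is limited). The gripper opens to 91 mm and grips with 3 to 60 N. Pads are 32 mm wide; open, the fingers measure 118 mm over their backs; the gripper's body (76 mm by 178 mm) begins 60 mm behind the grasp point.
Start: joints at [1.236, 0.379, 1.734, -0, 1.028, -0.033], TCP at [0.208, 0.668, 0.214] pointing down, gripper open.
Joint ranges: [-2.77, 2.77], [-0.74, 2.19], [0, 2.66], [-1.06, 4.2], [0.31, 2.87], [-3.08, 3.08]. Speed limits (rad/s): [1.89, 1.89, 2.39, 3.14, 3.14, 3.14].

### API

Orientations are given as a unit quaternion [x, y, z, w].
In Python, from rig import * gives the robot as it stands.
- The arm moves only by the shell command python3 -m handwheel 'ROWS'. ROWS is JSON, a list of rows, each a list of 7 numbers: the finger opening in mm, from 0 to 91.2, then the shift along the world's x, y, z in mm, then the turn, a rotation vector about the world's x, y, z in rad. In form: [[jaw, x, y, z, rx, ry, rz], ...]. A call has 1 to 20 rows; each row is the pose to reach, as a shift and turn from the pose commanded when the call began; what a row does not reach only later rows make up. A row lasts 1/8 s, in which the tool goes at most 62.5 mm and 10.7 degrees, less where a joint would pass 70% of its speed; a pose out of reach is approached as far as the arm can. A call with a gripper value outside its range is refused whole. The fingers move at their own pace and stop on an object; the grip force is fixed at half the most. Time passes only in rows, so rows that repeat a pose let the fingers close. It gives the time, the measured TCP pose, the force, the opening and the grip force at its end, in the units of the state.
- get_state(): the state, without advancing time (a new reading comes with each control period).
- get_image(name): name is "side" or "top" or "wrist"; returns a dict with "frame" (384x512x3 uint8, blue, green, red), "camera_matrix" (3x3 intrinsics, pixels), "R" (3x3) and "t" (3): a world point X has camera coordinates R X + t; the wrist camera has in their place "hand_eye" (4x4, takes a point from camera to tool coordinates, whose origin is the TCP and whose axes are the flange's). Camera axes: x right, y down, z forward; pixel columns grow to the right and rows downward; lengths in m; the calibration is good to about 2 mm. The wrist camera is an equidistant fisheye: a pixel r from the principal point sees the ray r / f radians off the axis. A picture is of the moment at which its call begins: read the wrist's pose just before it. There is no depth.
- close_job(): hands the job in; it is judged then, once.
The state is a dict: "time_s": time; "joints": joint angles; "qd": joint speeds; "joint_efforts": joint torques, N m; "tool_pos": TCP position; "tool_rot": TCP orientation; "force": force on the tool from outside, world axes, zero at the start; "wrist_torque": the same for the moment, N m; "gripper_width": opening from 0.0 (shut) to 1.0 (fully open); "grasp_force": force on a finger pad.
Only numpy, scipy, OpenCV 4.12 (cv2) and the standard library are available. Lean on these libraries where they do the work, as an engineer would, in place of code of your own. Each camera call takes 0.05 s, during which the arm holds its last target. There are 200 camera calls.

## Working session

There is one attempt and no reset: what is moved stays moved. The work goes in short steps, Python scripts to look and compute and a shell command to move; the robot and the scene stay as the last step left them, time stands still between calls to the robot, and variables do not carry over. Pictures are saved under pics/ and viewed, at most 10 in all, crops included, and the job is handed in when it is done.

```bash
mkdir -p pics; python3 - <<'E'
from rig import *
import cv2,pickle
s=get_state();print(s)
d={}
for n in("top","side"):
    i=get_image(n);d[n]=i;cv2.imwrite(f"pics/{n}0.png",i["frame"]);print(n,i["camera_matrix"],i["R"],i["t"])
pickle.dump(d,open("im0.pkl","wb"))
E
```

```text
{'time_s': 0.0, 'joints': array([ 1.23569043e+00,  3.79441825e-01,  1.73472761e+00, -2.49246309e-05,
        1.02851172e+00, -3.32875409e-02]), 'qd': array([ 1.40250155e-03, -4.36990155e-04,  9.58249934e-05, -8.38612488e-04,
       -5.24557834e-04, -2.86588549e-04]), 'joint_efforts': array([ 7.00755209e-04, -7.63699365e+01, -4.34378386e+01,  6.50282018e-02,
        4.23087948e-02, -1.45982535e-04]), 'tool_pos': array([0.20795996, 0.66800592, 0.21329133]), 'tool_rot': array([ 1.50330651e-01,  9.88635625e-01, -5.36999576e-04, -8.91931270e-05]), 'force': array([0.21035815, 0.20518115, 0.59492   ]), 'wrist_torque': array([-0.05913065,  0.01558326,  0.01000571]), 'grasp_force': 0.0, 'gripper_width': 1.0016137941928518}
top [[410.57120239   0.         257.98516954]
 [  0.         410.57120239 187.45198807]
 [  0.           0.           1.        ]] [[ 0.00913186 -0.99994934 -0.00423357]
 [-0.993974   -0.00861464 -0.10927709]
 [ 0.10923508  0.00520596 -0.99400231]] [0.00782604 0.61976316 1.20340734]
side [[431.86059018   0.         250.03512191]
 [  0.         431.86059018 194.03445021]
 [  0.           0.           1.        ]] [[ 0.99621163 -0.08498276  0.01844793]
 [-0.03505142 -0.58654195 -0.80916002]
 [ 0.07958514  0.80544799 -0.58729868]] [-0.61243289  0.10373933  1.5103581 ]
```

View pics/top0.png

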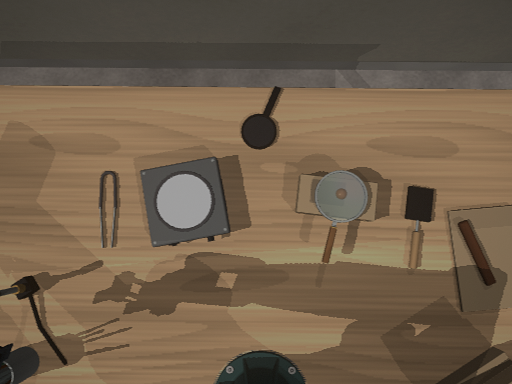

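View pics/side0.png

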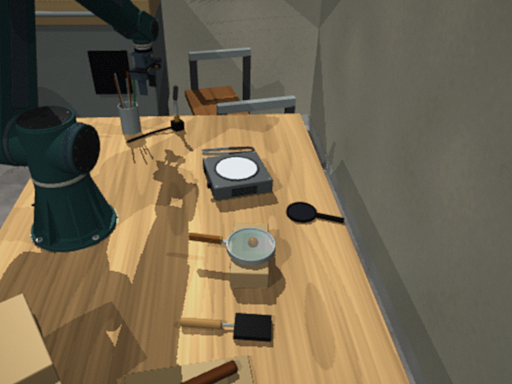

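The top view shows the viewer on the left with its window at (185,201). The dish is at (341,196) with its handle end near (327,262). The marble is at (341,194), the jacks at (109,210), the paddle at (417,215) and the analyser at (259,131). The side view agrees. I'll enlarge crops next.

```bash
cat > h.py <<'E'
import numpy as np,cv2,pickle
def ray(i,uv,z):
    K,R,t=[np.array(i[k]) for k in("camera_matrix","R","t")]
    c=-R.T@t; d=R.T@np.linalg.inv(K)@np.array([uv[0],uv[1],1.])
    return c+d*(z-c[2])/d[2]
def proj(i,X):
    p=np.array(i["camera_matrix"])@(np.array(i["R"])@X+i["t"]); return p[:2]/p[2]
E
python3 - <<'E'
from h import *
d=pickle.load(open("im0.pkl","rb"))
f=d["top"]["frame"]
a=cv2.resize(f[145:270,290:390],None,fx=4,fy=4,interpolation=cv2.INTER_CUBIC)
b=cv2.resize(f[145:270,135:235],None,fx=4,fy=4,interpolation=cv2.INTER_CUBIC)
cv2.imwrite("pics/crop.png",np.hstack([b,a]))
for n in d:
    i=d[n];m=(i["frame"].min(2)>(150)).astype(np.uint8)
    k,l,st,c=cv2.connectedComponentsWithStats(m)
    j=1+np.argmax(st[1:,4]);print(n,st[j],c[j],ray(i,c[j],.068))
i=d["top"]
for nm,uv,z in[("dish",(341,196),.084),("end",(327,262),.08),("c1",(142,168),.065),("c2",(215,158),.065),("c3",(228,236),.065),("c4",(153,245),.065)]:print(nm,ray(i,uv,z))
print("side dish",ray(d["side"],(251,246),.084),"end",ray(d["side"],(190,237),.08))
E
```

```text
top [ 158  174   53   54 2218] [183.58746619 200.85256988] [0.57465238 0.2302051  0.068     ]
side [216 157  41  22 711] [236.09845288 167.68213783] [0.577713   0.22515748 0.068     ]
dish [ 0.5914615  -0.22640373  0.084     ]
end [ 0.40315697 -0.18500069  0.08      ]
c1 [0.67114731 0.35663981 0.065     ]
c2 [0.70293012 0.14132068 0.065     ]
c3 [0.47382553 0.09886999 0.065     ]
c4 [0.44594905 0.31571201 0.065     ]
side dish [ 0.59535434 -0.24376493  0.084     ] end [ 0.40957315 -0.18627167  0.08      ]
```

View pics/crop.png

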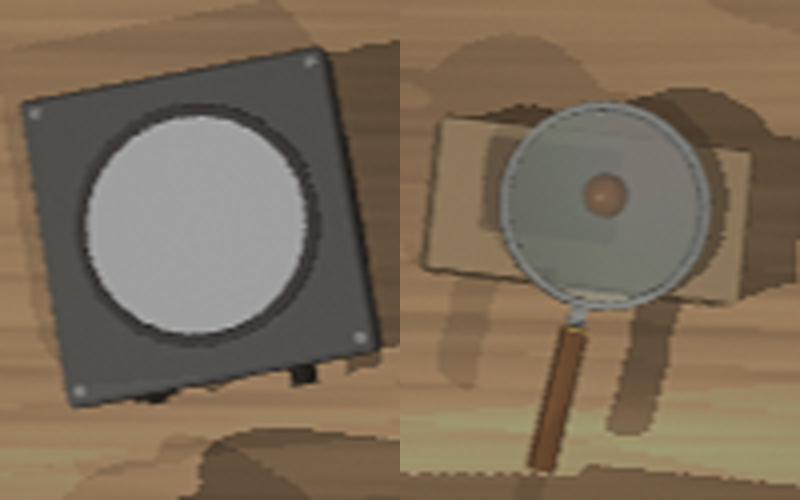

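The crop gives the viewer's top screws at (36,113), (310,61), (361,338) and (81,391). The dish ring centre is at (205,205) in its half. The grip's top runs from (173,330) to (141,470).

```bash
python3 - <<'E'
from h import *
d=pickle.load(open("im0.pkl","rb"));i=d["top"]
L=lambda x,y:(135+(x+.5)/4-.5,145+(y+.5)/4-.5)
R=lambda x,y:(290+(x+.5)/4-.5,145+(y+.5)/4-.5)
s=[ray(i,L(*p),.066)[:2] for p in[(36,113),(310,61),(361,338),(81,391)]]
yaw=lambda v:np.arctan2(v[1],v[0])
print("viewer c",sum(s)/4,"win",ray(i,L(196,224),.068),"yaws",yaw(s[1]-s[2]),yaw(s[0]-s[3]),yaw(s[0]-s[1])-np.pi/2,yaw(s[3]-s[2])-np.pi/2,[np.linalg.norm(s[k]-s[k-1]) for k in range(4)])
c=ray(i,R(205,205),.084)[:2]
top=ray(i,R(205,101),.084)[:2];bot=ray(i,R(205,308),.084)[:2]
a=ray(i,R(173,330),.091)[:2];e=ray(i,R(141,470),.091)[:2]
m=ray(i,R(205,195),.086)[:2]
print("dish",c,"dia",top-bot,"grip",a,e,"len",np.linalg.norm(a-e),np.linalg.norm(c-a),np.linalg.norm(c-e),"yaws",yaw(a-e),yaw(c-e),yaw(c-a),"marble",m-c)
E
```

```text
viewer c [0.57517011 0.22976915] win [0.57531987 0.23011462 0.068     ] yaws 0.20068817538923026 0.1977797623862344 0.1987733654865984 0.19548131086869147 [np.float64(0.20696519068446548), np.float64(0.20540777802825477), np.float64(0.20764367115433796), np.float64(0.20601213350430214)]
dish [ 0.59182003 -0.22604845] dia [ 0.14975885 -0.00193318] grip [ 0.50183351 -0.20080212] [ 0.40350915 -0.17723527] len 0.1011092342895765 0.09346095173671849 0.194534606522043 yaws -0.23524689324440884 -0.2536334742066581 -0.2735248934129033 marble [0.00704456 0.00030156]
```

```bash
python3 -m handwheel '[[91,60,-60,0,0,0,0],[91,100,-100,0,0,0,0],[91,140,-140,0,0,0,0.02],[91,180,-190,0,0,0,0.03],[91,210,-240,0,0,0,0.03],[91,230,-290,0,0,0,0.04],[91,250,-340,0,0,0,0.05],[91,260,-400,0,0,0,0.05],[91,265,-460,0,0,0,0.05],[91,270,-520,0,0,0,0.05],[91,273,-580,0,0,0,0.05],[91,273,-640,0,0,0,0.05],[91,273,-700,0,0,0,0.05],[91,273,-760,0,0,0,0.05],[91,273,-810,0,0,0,0.05],[91,273,-850,0,0,0,0.05],[91,273,-866,-20,0,0,0.05],[91,273,-866,-50,0,0,0.05],[91,273,-866,-63,0,0,0.05],[91,273,-866,-63,0,0,0.05]]'
python3 - <<'E'
from rig import *
import cv2,pickle
s=get_state();w=get_image("wrist");t=get_image("top")
pickle.dump((s,w,t),open("im1.pkl","wb"))
print(s["joints"],s["tool_pos"],s["tool_rot"],w["camera_matrix"],w["hand_eye"])
cv2.imwrite("pics/w1.png",w["frame"])
E
```

```text
time_s: 2.6
tool_pos: [0.4807, -0.1972, 0.1504]
tool_rot: [0.125, 0.992, 0.0, -0.001]
force: [0.5, -0.0, 0.2]
gripper_width: 1.001
grasp_force: 0.0
[-4.34249868e-01  1.89383794e-01  2.12654739e+00 -1.02203079e-05
  8.27344154e-01 -1.75353456e+00] [ 0.48065899 -0.19723596  0.15037442] [ 1.25421138e-01  9.92103236e-01  2.51870581e-04 -8.02765939e-04] [[297.31863964   0.         257.50621122]
 [  0.         297.31863964 188.58952739]
 [  0.           0.           1.        ]] [[-1.16175180e-03 -9.68676487e-01 -2.48323406e-01  6.92319061e-02]
 [ 9.99999145e-01 -9.76317893e-04 -8.69892324e-04  5.07479098e-04]
 [ 6.00201656e-04 -2.48324204e-01  9.68676793e-01 -1.69680546e-01]
 [ 0.00000000e+00  0.00000000e+00  0.00000000e+00  1.00000000e+00]]
```

View pics/w1.png

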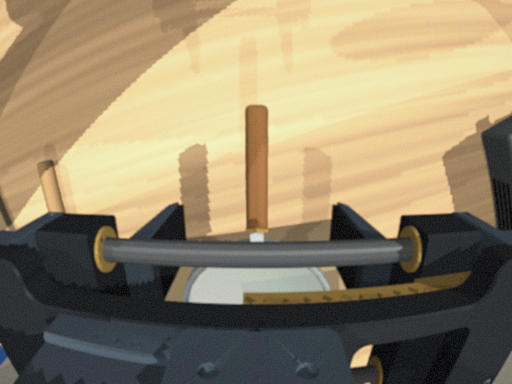

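The wooden grip runs from (257,108) to (258,229), centred between the fingers and parallel to the tool. I'll check its position numerically.

```bash
python3 - <<'E'
from h import *
from scipy.spatial.transform import Rotation as Ro
s,w,t=pickle.load(open("im1.pkl","rb"))
K=w["camera_matrix"];H=np.array(w["hand_eye"]);T=Ro.from_quat(s["tool_rot"]).as_matrix()
def f(u,v,z):
    x=np.array([u-K[0,2],v-K[1,2]]);r=np.linalg.norm(x);th=r/K[0,0]
    d=T@H[:3,:3]@np.r_[x/r*np.sin(th),np.cos(th)];c=T@H[:3,3]+s["tool_pos"]
    return c+d*(z-c[2])/d[2]
a=f(257.5,229,.091);e=f(256.8,106,.089);print(a,e,np.linalg.norm(a-e),np.arctan2(*(a-e)[1::-1]))
u=(a-e)/np.linalg.norm(a-e);u[2]=0
print("grip pt",a-u*.022,"tool",s["tool_pos"],"along,across",(s["tool_pos"]-a)[:2]@u[:2],np.cross(u[:2],(s["tool_pos"]-a)[:2]), "dish c",a+u*.092)
E
```

```text
[ 0.50394271 -0.20293551  0.091     ] [ 0.40745978 -0.17858058  0.089     ] 0.09952948862923461 -0.24726183695855275
grip pt [ 0.48261612 -0.19755209  0.091     ] tool [ 0.48065899 -0.19723596  0.15037442] along,across -0.023965701849299314 -0.00017245636009902057 dish c [ 0.59312664 -0.22544796  0.091     ]<stdin>:11: DeprecationWarning: Arrays of 2-dimensional vectors are deprecated. Use arrays of 3-dimensional vectors instead. (deprecated in NumPy 2.0)
```

```bash
python3 -m handwheel '[[91,2,0,-20,0,0,0],[91,2,0,-45,0,0,0],[91,2,0,-70,0,0,0],[91,2,0,-84,0,0,0],[91,2,0,-89,0,0,0],[60,2,0,-89,0,0,0],[40,2,0,-89,0,0,0],[30,2,0,-89,0,0,0],[25,2,0,-89,0,0,0],[22,2,0,-89,0,0,0],[20,2,0,-89,0,0,0],[18,2,0,-89,0,0,0],[16,2,0,-89,0,0,0],[10,2,0,-89,0,0,0],[5,2,0,-89,0,0,0],[5,2,0,-89,0,0,0]]'
```

```text
time_s: 4.7
tool_pos: [0.4831, -0.1976, 0.0619]
tool_rot: [0.126, 0.992, -0.0, -0.0]
force: [-1.2, -0.9, -0.2]
gripper_width: 0.196
grasp_force: 30.0
```

```bash
python3 -m handwheel '[[5,0,0,0.3,0,0,0],[5,0,0,1,0,0,0],[5,0,0,2,0,0,0],[5,0,0,4,0,0,0],[5,0,0,7,0,0,0],[5,0,0,10,0,0,0],[5,0,0,14,0,0,0],[5,0,0,18,0,0,0],[5,0,0,23,0,0,0],[5,0,0,28,0,0,0],[5,0,0,33,0,0,0],[5,0,0,38,0,0,0],[5,0,0,43,0,0,0],[5,0,0,47,0,0,0],[5,0,0,51,0,0,0],[5,0,0,54,0,0,0],[5,0,0,56,0,0,0],[5,0,0,57,0,0,0],[5,0,0,57,0,0,0],[5,0,0,57,0,0,0]]'
python3 - <<'E'
from rig import *
import cv2,pickle,numpy as np
s=get_state();i=get_image("side");t=get_image("top");pickle.dump((s,i,t),open("im2.pkl","wb"))
print(s["wrist_torque"],s["force"])
a=cv2.resize(i["frame"][190:300,160:300],None,fx=4,fy=4,interpolation=cv2.INTER_CUBIC)
b=cv2.resize(t["frame"][145:255,300:360],None,fx=4,fy=4,interpolation=cv2.INTER_CUBIC)
cv2.imwrite("pics/l2.png",np.hstack([a,b]))
E
```

```text
time_s: 7.2
tool_pos: [0.483, -0.1976, 0.1188]
tool_rot: [0.126, 0.992, 0.0, -0.0]
force: [-0.7, 1.0, -3.8]
gripper_width: 0.199
grasp_force: 30.0
[0.10846997 0.31055803 0.02520115] [-0.72256647  0.97412629 -3.79675972]
```

View pics/l2.png

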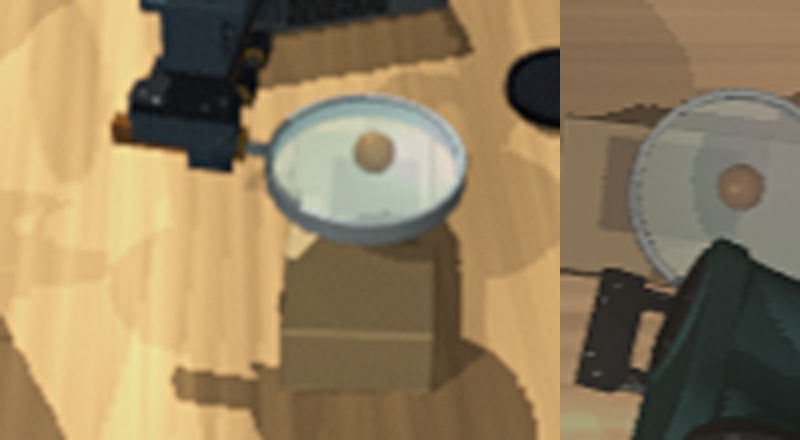

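The dish is lifted and looks level, with the marble at crop (373,150). The ring outline spans x 265–467 and y 95–245. I'll fit tilt and marble position from those.

```bash
cat >> h.py <<'E'
def ring(i,tcp,yaw,tilt,r=.114):
    # tilt>0: far side down, rotating about grasp
    g=np.array(tcp)+[0,0,.019]; c,s=np.cos(yaw),np.sin(yaw);th=np.linspace(0,6.283,200)
    P=[]
    for z in(0,.02): P.append(np.c_[r+.076*np.cos(th),.076*np.sin(th),0*th+z-.016])
    P=np.vstack(P+[[[r,0,.006]],[[r,0,.006]],[[r,0,.022-.016]]]); ct,st=np.cos(tilt),np.sin(tilt)
    Q=np.c_[P[:,0]*ct+P[:,2]*st,P[:,1],-P[:,0]*st+P[:,2]*ct]
    W=np.c_[c*Q[:,0]-s*Q[:,1],s*Q[:,0]+c*Q[:,1],Q[:,2]]+g
    return np.array([proj(i,p) for p in W])
E
python3 - <<'E'
from h import *
s,i,t=pickle.load(open("im2.pkl","rb"))
for tl in(-.05,0,.05,.1):
    p=(ring(i,s["tool_pos"],-.247,tl)-[160,190]+.5)*4-.5;q=(ring(t,s["tool_pos"],-.247,tl)-[300,145]+.5)*4-.5+[560,0]
    print(tl,p[:-3].min(0),p[:-3].max(0),"marble",p[-1],"| top",q[:-3].min(0),q[-1])
E
```

```text
-0.05 [260.41331536  83.59116925] [464.18580557 235.41201559] marble [362.1115702  143.87799526] | top [627.00336311  83.84111307] [742.89056572 194.53621032]
0 [260.78295386  88.76819571] [464.09157891 241.74555124] marble [362.55378818 149.77962967] | top [625.82562808  85.44051924] [741.31678527 194.7053122 ]
0.05 [260.14076818  93.66816343] [463.37076497 248.13102668] marble [362.61823968 155.62130147] | top [624.57511751  87.65992293] [739.65862121 195.27373853]
0.1 [258.95320919  98.29323996] [462.03327316 254.55436844] marble [362.30766458 161.38840405] | top [623.26348749  90.47911309] [737.92135755 196.23411659]
```

```bash
python3 - <<'E'
s=lambda t:10*t**3-15*t**4+6*t**5
for c in range(3):
    print([[round(k*(s((n+1)/60)-s(c/3)),d) for k,d in((-19.6,1),(405.2,1),(.445,3))] for n in range(c*20,c*20+20)])
E
```

```text
[[-0.0, 0.0, 0.0], [-0.0, 0.1, 0.0], [-0.0, 0.5, 0.001], [-0.1, 1.1, 0.001], [-0.1, 2.1, 0.002], [-0.2, 3.5, 0.004], [-0.3, 5.4, 0.006], [-0.4, 7.8, 0.009], [-0.5, 10.8, 0.012], [-0.7, 14.4, 0.016], [-0.9, 18.6, 0.02], [-1.1, 23.5, 0.026], [-1.4, 29.0, 0.032], [-1.7, 35.1, 0.039], [-2.0, 41.9, 0.046], [-2.4, 49.4, 0.054], [-2.8, 57.4, 0.063], [-3.2, 66.1, 0.073], [-3.6, 75.3, 0.083], [-4.1, 85.0, 0.093]]
[[-0.5, 10.2, 0.011], [-1.0, 21.0, 0.023], [-1.6, 32.1, 0.035], [-2.1, 43.6, 0.048], [-2.7, 55.4, 0.061], [-3.3, 67.5, 0.074], [-3.9, 79.8, 0.088], [-4.5, 92.3, 0.101], [-5.1, 104.9, 0.115], [-5.7, 117.6, 0.129], [-6.3, 130.2, 0.143], [-6.9, 142.8, 0.157], [-7.5, 155.3, 0.171], [-8.1, 167.6, 0.184], [-8.7, 179.7, 0.197], [-9.3, 191.5, 0.21], [-9.8, 203.0, 0.223], [-10.4, 214.2, 0.235], [-10.9, 224.9, 0.247], [-11.4, 235.1, 0.258]]
[[-0.5, 9.7, 0.011], [-0.9, 19.0, 0.021], [-1.3, 27.6, 0.03], [-1.7, 35.7, 0.039], [-2.1, 43.1, 0.047], [-2.4, 49.9, 0.055], [-2.7, 56.1, 0.062], [-3.0, 61.6, 0.068], [-3.2, 66.4, 0.073], [-3.4, 70.7, 0.078], [-3.6, 74.3, 0.082], [-3.7, 77.3, 0.085], [-3.9, 79.7, 0.088], [-3.9, 81.6, 0.09], [-4.0, 83.0, 0.091], [-4.1, 84.0, 0.092], [-4.1, 84.6, 0.093], [-4.1, 84.9, 0.093], [-4.1, 85.0, 0.093], [-4.1, 85.0, 0.093]]
```

```bash
python3 -m handwheel '[[5,0,0.5,0,0,0,0.001],[5,0,1,0,0,0,0.001],[5,0,2,0,0,0,0.002],[5,0,3.5,0,0,0,0.004],[5,0,5.5,0,0,0,0.006],[5,0,8,0,0,0,0.009],[5,-0.5,11,0,0,0,0.012],[5,-0.7,14.5,0,0,0,0.016],[5,-1,18.5,0,0,0,0.02],[5,-1,23.5,0,0,0,0.026],[5,-1.5,29,0,0,0,0.032],[5,-1.7,35,0,0,0,0.039],[5,-2,42,0,0,0,0.046],[5,-2.4,49.5,0,0,0,0.054],[5,-2.8,57.5,0,0,0,0.063],[5,-3.2,66,0,0,0,0.073],[5,-3.6,75,0,0,0,0.083],[5,-4,85,0,0,0,0.093]]' | head -2
python3 -m handwheel '[[5,-0.5,10,0,0,0,0.011],[5,-1,21,0,0,0,0.023],[5,-1.5,32,0,0,0,0.035],[5,-2,43.5,0,0,0,0.048],[5,-2.7,55.5,0,0,0,0.061],[5,-3.3,67.5,0,0,0,0.074],[5,-3.9,80,0,0,0,0.088],[5,-4.5,92.5,0,0,0,0.101],[5,-5,105,0,0,0,0.115],[5,-5.7,117.5,0,0,0,0.129],[5,-6.3,130,0,0,0,0.143],[5,-6.9,142.5,0,0,0,0.157],[5,-7.5,155,0,0,0,0.171],[5,-8,167.5,0,0,0,0.184],[5,-8.7,179.5,0,0,0,0.197],[5,-9.3,191.5,0,0,0,0.21],[5,-9.8,203,0,0,0,0.223],[5,-10.4,214,0,0,0,0.235],[5,-11,225,0,0,0,0.247],[5,-11.5,235,0,0,0,0.258]]' | head -2
python3 -m handwheel '[[5,-0.5,9.5,0,0,0,0.011],[5,-1,19,0,0,0,0.021],[5,-1.3,27.5,0,0,0,0.03],[5,-1.7,35.5,0,0,0,0.039],[5,-2,43,0,0,0,0.047],[5,-2.4,50,0,0,0,0.055],[5,-2.7,56,0,0,0,0.062],[5,-3,61.5,0,0,0,0.068],[5,-3.2,66.5,0,0,0,0.073],[5,-3.4,70.7,0,0,0,0.078],[5,-3.6,74.3,0,0,0,0.082],[5,-3.7,77.3,0,0,0,0.085],[5,-3.9,79.7,0,0,0,0.088],[5,-4,81.6,0,0,0,0.09],[5,-4,83,0,0,0,0.091],[5,-4,84,0,0,0,0.092],[5,-4,84.6,0,0,0,0.093],[5,-4,85,0,0,0,0.093],[5,-4,85,0,0,0,0.094],[5,-4,85,0,0,0,0.094]]'
python3 - <<'E'
from h import *
from rig import *
s=get_state();i=get_image("side");t=get_image("top");pickle.dump((s,i,t),open("im3.pkl","wb"))
a=cv2.resize(i["frame"][120:220,180:300],None,fx=4,fy=4,interpolation=cv2.INTER_CUBIC)
b=cv2.resize(t["frame"][150:250,140:220],None,fx=4,fy=4,interpolation=cv2.INTER_CUBIC)
cv2.imwrite("pics/l3.png",np.hstack([a,b]))
for tl in(0,.05,.1):
    p=(ring(i,s["tool_pos"],.198,tl)-[180,120]+.5)*4-.5;q=(ring(t,s["tool_pos"],.198,tl)-[140,150]+.5)*4-.5+[480,0]
    print(tl,p[:-3].min(0),p[:-3].max(0),"marble",p[-1],"| top",q[:-3].min(0),q[-1])
E
```

```text
time_s: 9.55
tool_pos: [0.479, -0.112, 0.1189]
time_s: 12.05
tool_pos: [0.4675, 0.1231, 0.1189]
time_s: 14.55
tool_pos: [0.4636, 0.2073, 0.1189]
tool_rot: [-0.096, 0.995, -0.0, -0.0]
force: [0.1, 0.2, -4.1]
gripper_width: 0.196
grasp_force: 30.0
0 [143.71562896  85.94972887] [302.28696209 184.63781985] marble [223.11622365 122.8232673 ] | top [525.93894075  85.9456156 ] [636.09351187 195.36968056]
0.05 [143.50122865  91.67043687] [302.00630762 189.1927862 ] marble [223.28338693 127.95924488] | top [528.31996044  88.01103093] [637.68295332 195.83060913]
0.1 [142.59750821  97.10681916] [301.26507562 193.98966099] marble [223.1630302  133.11266195] | top [530.74485755  90.69264367] [639.32561074 196.69102897]
```

View pics/l3.png

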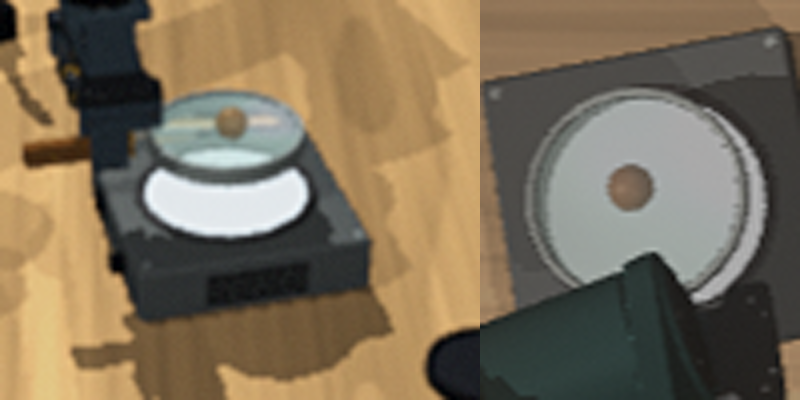

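The first look is in place: the dish is centred over the window, nearly level, with the marble at top crop (631,187), about 6 mm off the middle. I'll hold here for two seconds and work out the arc.

```bash
python3 -m handwheel '[[5,0,0,0,0,0,0],[5,0,0,0,0,0,0],[5,0,0,0,0,0,0],[5,0,0,0,0,0,0],[5,0,0,0,0,0,0],[5,0,0,0,0,0,0],[5,0,0,0,0,0,0],[5,0,0,0,0,0,0],[5,0,0,0,0,0,0],[5,0,0,0,0,0,0],[5,0,0,0,0,0,0],[5,0,0,0,0,0,0],[5,0,0,0,0,0,0],[5,0,0,0,0,0,0],[5,0,0,0,0,0,0],[5,0,0,0,0,0,0],[5,0,0,0,0,0,0],[5,0,0,0,0,0,0]]'
python3 - <<'E'
import numpy as np
s=lambda t:10*t**3-15*t**4+6*t**5
def P(t):
    a=1.571*s(t);f=.198-a
    return np.array([-114*np.cos(f),-114*np.sin(f),-a])
for c in range(3):
    print([[round(float(v),d) for v,d in zip(P((n+1)/60)-P(c/3),(1,1,3))] for n in range(c*20,c*20+20)])
E
```

```text
time_s: 16.9
tool_pos: [0.4636, 0.2074, 0.1189]
tool_rot: [-0.096, 0.995, -0.0, 0.0]
force: [0.8, -0.3, -2.3]
gripper_width: 0.193
grasp_force: 30.0
[[-0.0, 0.0, -0.0], [-0.0, 0.1, -0.001], [-0.0, 0.2, -0.002], [-0.1, 0.5, -0.004], [-0.2, 0.9, -0.008], [-0.3, 1.5, -0.013], [-0.4, 2.3, -0.021], [-0.6, 3.4, -0.03], [-0.8, 4.7, -0.042], [-1.1, 6.3, -0.056], [-1.3, 8.1, -0.072], [-1.6, 10.2, -0.091], [-1.8, 12.7, -0.112], [-2.0, 15.4, -0.136], [-2.2, 18.4, -0.163], [-2.2, 21.7, -0.191], [-2.2, 25.2, -0.223], [-2.0, 29.1, -0.256], [-1.7, 33.1, -0.292], [-1.2, 37.4, -0.33]]
[[0.7, 4.5, -0.04], [1.6, 9.1, -0.081], [2.7, 13.9, -0.124], [4.1, 18.8, -0.169], [5.8, 23.7, -0.215], [7.7, 28.7, -0.262], [9.9, 33.7, -0.309], [12.4, 38.6, -0.358], [15.1, 43.5, -0.407], [18.1, 48.2, -0.456], [21.3, 52.8, -0.505], [24.8, 57.2, -0.554], [28.4, 61.4, -0.602], [32.1, 65.3, -0.65], [35.9, 69.0, -0.697], [39.9, 72.5, -0.743], [43.8, 75.6, -0.787], [47.8, 78.5, -0.83], [51.8, 81.2, -0.872], [55.6, 83.5, -0.912]]
[[3.8, 2.1, -0.038], [7.4, 3.9, -0.074], [10.9, 5.6, -0.107], [14.1, 7.0, -0.138], [17.2, 8.2, -0.167], [20.0, 9.2, -0.193], [22.6, 10.1, -0.217], [24.9, 10.8, -0.239], [27.0, 11.4, -0.258], [28.8, 11.9, -0.274], [30.3, 12.2, -0.288], [31.6, 12.5, -0.3], [32.7, 12.8, -0.309], [33.5, 13.0, -0.316], [34.1, 13.1, -0.322], [34.5, 13.2, -0.326], [34.8, 13.2, -0.328], [34.9, 13.3, -0.329], [35.0, 13.3, -0.33], [35.0, 13.3, -0.33]]
```

```bash
python3 -m handwheel '[[5,0,0.1,0,0,0,-0.001],[5,0,0.2,0,0,0,-0.002],[5,-0.1,0.5,0,0,0,-0.004],[5,-0.2,0.9,0,0,0,-0.008],[5,-0.3,1.5,0,0,0,-0.013],[5,-0.4,2.3,0,0,0,-0.021],[5,-0.6,3.4,0,0,0,-0.03],[5,-0.8,4.7,0,0,0,-0.042],[5,-1.1,6.3,0,0,0,-0.056],[5,-1.3,8.1,0,0,0,-0.072],[5,-1.6,10.2,0,0,0,-0.091],[5,-1.8,12.7,0,0,0,-0.112],[5,-2,15.4,0,0,0,-0.136],[5,-2.2,18.4,0,0,0,-0.163],[5,-2.2,21.7,0,0,0,-0.191],[5,-2.2,25.2,0,0,0,-0.223],[5,-2,29.1,0,0,0,-0.256],[5,-1.7,33.1,0,0,0,-0.292],[5,-1.2,37.4,0,0,0,-0.33]]' | head -3
python3 -m handwheel '[[5,0.7,4.5,0,0,0,-0.04],[5,1.6,9.1,0,0,0,-0.081],[5,2.7,13.9,0,0,0,-0.124],[5,4.1,18.8,0,0,0,-0.169],[5,5.8,23.7,0,0,0,-0.215],[5,7.7,28.7,0,0,0,-0.262],[5,9.9,33.7,0,0,0,-0.309],[5,12.4,38.6,0,0,0,-0.358],[5,15.1,43.5,0,0,0,-0.407],[5,18.1,48.2,0,0,0,-0.456],[5,21.3,52.8,0,0,0,-0.505],[5,24.8,57.2,0,0,0,-0.554],[5,28.4,61.4,0,0,0,-0.602],[5,32.1,65.3,0,0,0,-0.65],[5,35.9,69,0,0,0,-0.697],[5,39.9,72.5,0,0,0,-0.743],[5,43.8,75.6,0,0,0,-0.787],[5,47.8,78.5,0,0,0,-0.83],[5,51.8,81.2,0,0,0,-0.872],[5,55.6,83.5,0,0,0,-0.912]]' | head -3
python3 -m handwheel '[[5,3.8,2.1,0,0,0,-0.038],[5,7.4,3.9,0,0,0,-0.074],[5,10.9,5.6,0,0,0,-0.107],[5,14.1,7,0,0,0,-0.138],[5,17.2,8.2,0,0,0,-0.167],[5,20,9.2,0,0,0,-0.193],[5,22.6,10.1,0,0,0,-0.217],[5,24.9,10.8,0,0,0,-0.239],[5,27,11.4,0,0,0,-0.258],[5,28.8,11.9,0,0,0,-0.274],[5,30.3,12.2,0,0,0,-0.288],[5,31.6,12.5,0,0,0,-0.3],[5,32.7,12.8,0,0,0,-0.309],[5,33.5,13,0,0,0,-0.316],[5,34.1,13.1,0,0,0,-0.322],[5,34.5,13.2,0,0,0,-0.326],[5,34.8,13.2,0,0,0,-0.328],[5,35,13.3,0,0,0,-0.33],[5,35,13.3,0,0,0,-0.33],[5,35,13.3,0,0,0,-0.33]]'
python3 -m handwheel '[[5,0,0,0,0,0,0],[5,0,0,0,0,0,0],[5,0,0,0,0,0,0],[5,0,0,0,0,0,0],[5,0,0,0,0,0,0],[5,0,0,0,0,0,0],[5,0,0,0,0,0,0],[5,0,0,0,0,0,0]]'
python3 - <<'E'
from h import *
from rig import *
s=get_state();i=get_image("side");t=get_image("top")
print(s["joints"],s["tool_pos"])
a=cv2.resize(i["frame"][120:220,180:300],None,fx=4,fy=4,interpolation=cv2.INTER_CUBIC)
b=cv2.resize(t["frame"][150:250,140:220],None,fx=4,fy=4,interpolation=cv2.INTER_CUBIC)
cv2.imwrite("pics/l4.png",np.hstack([a,b]))
for tl in(0,.05,.1):
    p=(ring(i,s["tool_pos"],.198-1.571,tl)-[180,120]+.5)*4-.5;q=(ring(t,s["tool_pos"],.198-1.571,tl)-[140,150]+.5)*4-.5+[480,0]
    print(tl,p[:-3].min(0),p[:-3].max(0),"marble",p[-1],"| top",q[:-3].min(0),q[:-3].max(0),q[-1])
E
```

```text
time_s: 19.27
tool_pos: [0.4624, 0.2451, 0.1189]
tool_rot: [0.069, 0.998, 0.0, 0.0]
time_s: 21.78
tool_pos: [0.5182, 0.3286, 0.1189]
tool_rot: [0.502, 0.865, 0.0, 0.0]
time_s: 24.28
tool_pos: [0.553, 0.3416, 0.1189]
tool_rot: [0.636, 0.772, -0.0, -0.0]
force: [0.4, 0.7, -2.1]
gripper_width: 0.199
grasp_force: 30.0
time_s: 25.28
tool_pos: [0.553, 0.3416, 0.1189]
tool_rot: [0.636, 0.772, -0.0, -0.0]
force: [-0.9, 0.9, -2.8]
gripper_width: 0.2
grasp_force: 30.0
[5.17478853e-01 4.23199420e-01 1.87540183e+00 5.82520895e-06
 8.43041554e-01 3.25476299e-01] [0.55297006 0.34157271 0.1189017 ]
0 [143.73023198  85.95895495] [302.2923936  184.64260908] marble [223.13072873 122.82899603] | top [525.89377426  85.93174416] [751.05590724 307.31279872] [636.04076172 195.34914801]
0.05 [143.89167703  87.80874612] [302.12236788 192.5556988 ] marble [223.1807251 128.0661393] | top [526.86123426  87.2895647 ] [751.30202119 307.66814383] [637.89401593 195.9913002 ]
0.1 [143.99774404  89.6013627 ] [301.85393432 200.11156079] marble [223.15558469 133.13706119] | top [527.6831021   88.71622982] [750.88200995 308.08554357] [639.32240973 196.70441403]
```

View pics/l4.png

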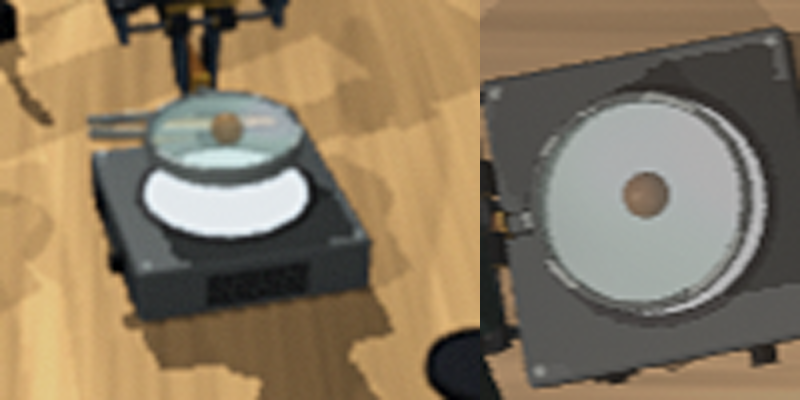

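The second look is in place. The dish is level and concentric with the window, and its handle points over the viewer's left side. The marble, at top crop (646,194), is a few mm from the middle.

```bash
python3 -c "
from rig import *
print(close_job())"
```

```text
the job is handed in; nothing more can be done
None
```

I handed the job in at about 25 s with both looks made as asked; the hand-in gave no verdict, but the last images show the dish held still and level over the window, its handle out over the viewer's left side and the marble a few mm from its middle.

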